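# Seat and clamp a pipe stub in a welding fixture

### The arm

A 6-joint arm with a two-finger parallel gripper is mounted at the origin on the work surface. World frame = base frame: x ahead of the robot, y to its left, z up, the work surface at z = 0. Lengths are in m, angles in rad, forces in N, time in s.
With the tool pointing down it reaches from about 0.3 to 0.85 m from the base axis. Payload 5.4 kg.
Tool frame: the origin (TCP) lies on the centre line of the jaws, within the pads' length; the fingertips stand 22 mm ahead of it and the grasp point (between the pads) lies 3 mm ahead of it; x points along the fingers, y is the direction in which the jaws open and shut, and the axes are right-handed (so a half turn about x gives the same grasp; the last joint's range is limited). The gripper opens to 85 mm and grips with 20 to 120 N. Pads are 22 mm wide; open, the fingers measure 114 mm over their backs; the gripper's body (76 mm by 85 mm) begins 54 mm behind the grasp point. The pads swing forward as they close: fully open they stand 13 mm farther back than shut.
Start: joints at [-1.431, 0.158, 1.597, -0, 1.386, -0.21], TCP at [0.197, -0.54, 0.253] pointing down, gripper open.
Joint ranges: [-2.91, 2.91], [-0.94, 2.29], [0.18, 2.7], [-1.29, 4.43], [0.17, 2.64], [-3, 3]. Speed limits (rad/s): [2.57, 2.57, 3.14, 3.14, 3.14, 3.14].

### API

Orientations are given as a unit quaternion [x, y, z, w].
In Python, from station import status, optics, order gives the robot as it stands. The module is installed in compiled form; this text tells all that it offers.
- The arm moves only by the tool step_arm, never from a script. Its argument "series" is a list of rows, each a list of 2 entries, a list of its own where there are three numbers: the shift along the tool's x, y, z in cm, then the turn, a rotation vector about the tool's x, y, z in rad. In form: [[[tx, ty, tz], [rx, ry, rz]], ...]. A call has 1 to 12 rows; each row shifts and turns the pose as measured when the row begins, along the tool's axes as they then stand; what a row does not reach is not made up. A row lasts 1/12 s, in which the tool goes at most 41.7 mm and 7.16 degrees, less where a joint would pass 70% of its speed; a pose out of reach is approached as far as the arm can. A call is refused whole if a number of a shift passes 4.17 or a number of a turn 0.125, either way. A call with a gripper value outside its range is refused whole. "fingers" is the closure, from -1 (fully open) to 1 (shut), so that 0 is half open, set as the call begins (left out, the last holds). The fingers move at their own pace and stop on an object; the grip force is fixed at half the most. Time passes only in rows, so rows that do not move let the fingers close. It gives the time, the measured TCP pose, the force and the opening at its end, in the units of the state.
- status.get_state(): the state, without advancing time (a new reading comes with each control period).
- optics.read_camera(name): name is "scene" or "top" or "wrist"; returns a dict with "pixels" (420x560x3 uint8, red, green, blue), "range_z" (420x560 float32, m along the optical axis (not along the pixel's ray), 0 where there is no reading), "mtx" (3x3 intrinsics, pixels), "R" (3x3) and "t" (3): a world point X has camera coordinates R X + t. Camera axes: x right, y down, z forward; pixel columns grow to the right and rows downward; lengths in m; the calibration is good to about 2 mm. A picture is of the moment at which its call begins.
- order.finish_job(): hands the job in, once; it reports no verdict.
The state is a dict: "time": time; "q": joint angles; "qd": joint speeds; "joint_torque": joint torques, N m; "ee_pos": TCP position; "tcp_rot": TCP orientation; "contact_force": force on the tool from outside, world axes, zero at the start; "ft_torque": the same for the moment, N m; "gripper_width": opening from 0.0 (shut) to 1.0 (fully open).
Only numpy, scipy, OpenCV 4.12 (cv2) and the standard library are available. Lean on these libraries where they do the work, as an engineer would, in place of code of your own. Each camera call takes 0.05 s, during which the arm holds its last target. There are 200 camera calls.

### The job

Get the pipe stub ready for welding: with the fingertips, push it along its V rest until its far end sits fully against the end stop, then push the toggle clamp's handle over past its dead point until it snaps into lock, with the clamp's pad pressing on the pipe. Only push: do not pick the pipe up or lift it out of its rest, and leave the hammer, spray can and collar where they are. Finish clear of everything.

Things in the scene. Friction and masses are not known exactly. Their poses are not given: they have to be found in the camera images.
- fixture: Fixed welding fixture on the bench: grey base plate 240 x 210 x 10 mm (its x -120 to 120, y -60 to 150 mm) carrying a V rest, an end stop and, on its +y side, a toggle clamp. Origin on the bench surface under the middle of the V rest; x runs level along the V towards the end stop, y level towards the clamp, z up. Clamp bracket: x 5 to 55, y 53 to 113 mm, up to 102 mm high.
- stop_face (a point): Centre of the end stop's face that the pipe must touch, on the pipe's axis line: 85 mm along x from the fixture's origin, 50 mm above the bench. The stop is a steel plate 60 mm wide, 10 mm thick, its top 80 mm above the bench. Same axes as the fixture: the pipe is pushed along +x.
- pipe_near_end (a point): Centre of the pipe stub's flat, closed near end (welded cap): the face to push on. Dark steel pipe, 140 mm long, 48 mm across, 0.55 kg give or take a fifth, loose, lying along the V, axis 50 mm above the bench. It starts 25 to 50 mm short of the stop and takes about 1 to 3 N to slide when pushed level. Its x axis points along the pipe to the far end; the pipe may roll about it.
- pipe_far_end (a point): Centre of the far end of the same pipe stub, which must meet the stop: 140 mm from the near end.
- clamp_arm: Hold-down arm of the toggle clamp, a steel bar with a rubber pad under its end, driven by the handle. Origin at its pivot, 30 mm along x, 70 mm along y from the fixture's origin, 92 mm up; the pad (18 mm across) is 70 mm from it towards the pipe. Locked, the arm is level and the pad presses on the pipe's top; at the start it slants up about 60 degrees, its end about 165 mm above the bench.
- clamp_handle (a joint): Angle of the clamp's handle, rad: 0 is open (leaning 0.7 rad from upright, away from the pipe, to the fixture's +y), growing as it is pushed towards the pipe; 0.7 is locked (upright, at its stop). Starts at 0; can go back to -0.1. Dead point at 0.45: before it a spring resists (up to about 4 N, square to the handle at the knob) and throws it back; past it the spring snaps it to 0.69 and keeps it there.
- v_rest (a point): Bottom of the V rest's groove at the middle of its length, 16 mm above the bench. The V is a 90-degree steel angle 170 mm long (fixture x -85 to 85 mm), open upwards, 59 mm wide at its upper edges, which are 46 mm above the bench. Shut fingertips at the height of the pipe's axis or higher pass over it freely.
- handle_knob (a point): Centre of the black ball knob, 30 mm across, at the end of the handle, 130 mm from the handle's pivot. The handle itself is a straight round steel bar 12 mm thick. This frame's z axis points from the pivot to the knob. At the start the knob's centre is about 192 mm above the bench, locked 222 mm.
- clamp_pivot (a point): The handle's pivot, fixed: 30 mm along x and 88 mm along y from the fixture's origin, 92 mm above the bench. The handle turns about the fixture's x direction through this point: at joint value q the knob's centre lies 130 sin(0.7 - q) mm towards the fixture's +y and 130 cos(0.7 - q) mm above the pivot.
- hammer: Bystander: hammer lying on the bench, about 260 mm long, 26 mm high, well aside from the fixture.
- spray_can: Bystander: grey spray can, 66 mm across, 170 mm high, standing.
- collar: Bystander: steel pipe collar, 70 mm across, 30 mm high, lying flat.
- pipe: The pipe stub as a whole; origin at the middle of its length, on its axis, x along it from the near to the far end.
Mind the look-alikes: they are no part of the job. Leave any orange look-alike of the pipe alone.

How it is judged:
On the way, in this order (a step that is already met when the one before it is completed fails the run):
1. the pipe is home against the end stop, the clamp still open (x of pipe_far_end in the frame of stop_face above -0.003 m and y of pipe_far_end in the frame of stop_face between -0.005 and 0.005 m and y of pipe_near_end in the frame of stop_face between -0.005 and 0.005 m and z of each of pipe_near_end, pipe_far_end in the frame of stop_face below 0.004 m and value of joint clamp_handle below 0.45 rad), for 0.2 s.
2. the handle has snapped into lock (value of joint clamp_handle above 0.64 rad), for 0.2 s.
At the end, for the whole second after the job is handed in: The pipe's far end is within 3 mm of the stop and both its ends within 5 mm sideways and 4 mm in height of the V's line; the handle is within 0.06 rad of full lock and the pad presses on the pipe with over 2 N; pipe and handle are at rest (x of pipe_far_end in the frame of stop_face above -0.003 m and y of pipe_far_end in the frame of stop_face between -0.005 and 0.005 m and y of pipe_near_end in the frame of stop_face between -0.005 and 0.005 m and z of each of pipe_near_end, pipe_far_end in the frame of stop_face below 0.004 m and value of joint clamp_handle above 0.64 rad and contact force between clamp_arm and pipe above 2 N and linear speed of pipe below 0.01 m/s and velocity of joint clamp_handle between -0.05 and 0.05 rad/s); the robot touches nothing.
It fails at once if the pipe is lifted out of its V rest (an end more than 15 mm up) (z of any of pipe_near_end, pipe_far_end in the frame of stop_face above 0.015 m).
It fails at once if the handle is pushed past its dead point before the pipe is home (value of joint clamp_handle above 0.45 rad and x of pipe_far_end in the frame of stop_face below -0.006 m).
It fails at once if the hammer, spray can or collar is moved more than 15 mm (distance of any of hammer, spray_can, collar from where it was at the start of the episode above 0.015 m).
It also fails if it takes over 56 s, if anything falls off the work surface, if the arm or the gripper's body presses on something with over 40 N, if the wrist force passes 120 N, or if a joint passes its speed limit or range.

## Working session

There is one attempt and no reset: what is moved stays moved. The work goes in short steps, Python scripts to look and compute and a tool call to move; the robot and the scene stay as the last step left them, time stands still between calls to the robot, and variables do not carry over. Pictures are saved under pics/ and viewed, about 8 in all and at most 12, crops included, and the job is handed in when it is done.

Besides the shell and the picture viewer there is one more tool, called as name(argument=value, ...), one argument or row to a line, values as JSON. step_arm: Moves the arm, as the interface text tells. Its arguments: {"type":"object","properties":{"series":{"type":"array"},"fingers":{"type":"number"}},"required":["series"]}

```bash
mkdir -p pics; cat > h.py <<'E'
import numpy as np, cv2
from station import status, optics, order
def snap(n,f):
    c=optics.read_camera(n); cv2.imwrite(f'pics/{f}.png',c['pixels'][:,:,::-1]); np.savez(f'pics/{f}.npz',**c); return c
def cloud(c):
    h,w=c['range_z'].shape; v,u=np.mgrid[:h,:w]; z=c['range_z']
    P=np.stack([u*z,v*z,z],-1)@np.linalg.inv(c['mtx']).T
    P[...,0]=(u-c['mtx'][0,2])/c['mtx'][0,0]*z; P[...,1]=(v-c['mtx'][1,2])/c['mtx'][1,1]*z
    return (P-c['t'])@c['R']
E
python3 - <<'E'
from h import *
for n in ['top','scene']:
    c=snap(n,n+'0'); print(n,c['mtx'].round(1).tolist(),(-c['R'].T@c['t']).round(3), c['R'].round(3).tolist())
print(status.get_state())
E
```

```text
top [[534.9, 0.0, 273.6], [0.0, 534.9, 211.3], [0.0, 0.0, 1.0]] [ 0.467 -0.035  1.494] [[-0.015, -1.0, 0.013], [-0.997, 0.014, -0.081], [0.081, -0.014, -0.997]]
scene [[438.3, 0.0, 274.7], [0.0, 438.3, 200.5], [0.0, 0.0, 1.0]] [1.466 0.664 0.828] [[-0.624, 0.782, 0.013], [0.409, 0.341, -0.847], [-0.666, -0.522, -0.532]]
{'time': 0.1, 'q': array([-1.43109020e+00,  1.58981224e-01,  1.59815479e+00, -2.55364699e-05,
        1.38620620e+00, -2.10081058e-01]), 'qd': array([-0.00096312, -0.00188002, -0.0036106 ,  0.00038921, -0.00033008,
       -0.00179542]), 'joint_torque': array([-7.30060983e-04, -3.96995366e+01, -3.32337105e+01, -3.23273853e-04,
        4.19491378e-03,  4.12261431e-05]), 'ee_pos': array([ 0.19695987, -0.53965429,  0.25239375]), 'tcp_rot': array([ 0.69633225,  0.12365904, -0.69630646,  0.12242205]), 'contact_force': array([-0.21134026, -0.07470742, -0.34501286]), 'ft_torque': array([0.02066519, 0.02509555, 0.00332536]), 'gripper_width': 1.0007602242708737}
```

View pics/top0.png

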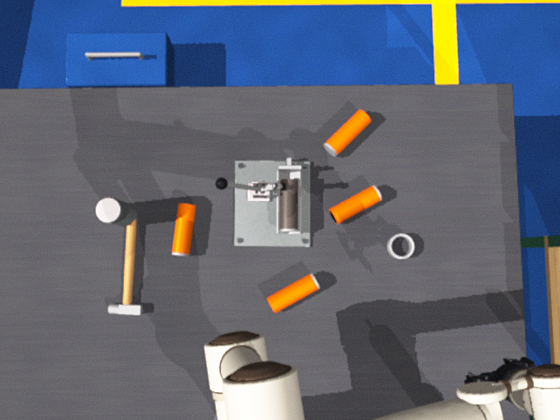

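View pics/scene0.png

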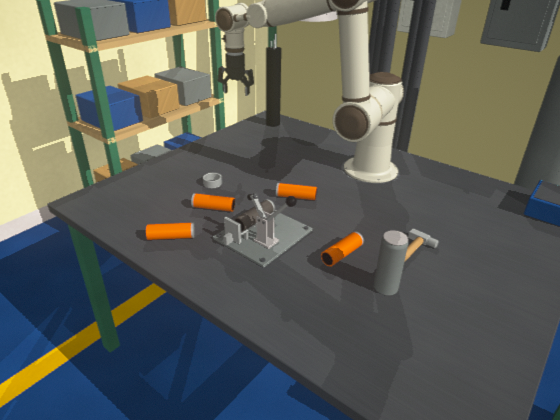

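The top view shows the dark pipe at (290,205) in the V, on the grey plate spanning (235,161) to (311,246), with the stop at (289,163) and the knob at (221,183). The image's up direction is world +x. In the scene view the fixture is at (262,235), and the can (390,262) and hammer (415,243) stand well aside.

Candidates for the pipe: the dark one at (290,205), and orange ones at (347,132), (356,205), (292,293) and (184,230). I choose the dark one because it is on the V.

```bash
python3 - <<'E'
from h import *
c=dict(np.load('pics/top0.npz')); P=cloud(c); im=c['pixels']
sub=np.zeros(P.shape[:2],bool); sub[150:256,205:325]=1
z=P[...,2]; print('bench z',np.median(z[260:280,330:400]), 'plate z',np.median(z[225:240,242:262]))
# plate by colour: brighter than the bench
g=cv2.cvtColor(im,cv2.COLOR_RGB2GRAY); m=((g>95)&sub).astype(np.uint8)
m=cv2.morphologyEx(m,cv2.MORPH_CLOSE,np.ones((9,9)))
k=max(cv2.findContours(m,0,2)[0],key=cv2.contourArea); r=cv2.minAreaRect(cv2.convexHull(k)); 
def cast(uv,h):
    d=np.linalg.inv(c['mtx'])@[*uv,1]; d=c['R'].T@d; o=-c['R'].T@c['t']; return o+d*(h-o[2])/d[2]
B=np.array([cast(p,0.01) for p in cv2.boxPoints(r)]); print(cv2.boxPoints(r).round(1).tolist()); print(B.round(4)); print(np.linalg.norm(np.diff(B,axis=0),axis=1))
for lo,hi in [(.005,.016),(.065,.09),(.17,.26)]:
    s=sub&(z>lo)&(z<hi); q=P[s]; print(lo,len(q),q.min(0).round(3),q.max(0).round(3), cv2.minAreaRect(q[:,:2].astype(np.float32)))
# pipe: dark
s=sub&(z>.06)&(z<.08)&(g<90); q=P[s]; print('pipe',len(q),q.min(0),q.max(0),np.median(q,0))
cv2.imwrite('pics/crop.png',cv2.resize(im[150:256,205:325,::-1],None,fx=6,fy=6,interpolation=2))
E
```

```text
bench z -0.0018523838143320946 plate z 0.008165079029917458
[[205.0, 150.0], [324.0, 150.0], [324.0, 255.0], [205.0, 255.0]]
[[ 0.7621  0.134   0.01  ]
 [ 0.7578 -0.2001  0.01  ]
 [ 0.4635 -0.1934  0.01  ]
 [ 0.4685  0.1355  0.01  ]]
[0.33421096 0.29438255 0.32893484]
0.005 3720 [ 0.464 -0.198  0.005] [0.763 0.135 0.016] ((0.6135818958282471, -0.03114144504070282), (0.3327515721321106, 0.2951250970363617), 89.12816619873047)
0.065 721 [ 0.529 -0.127  0.065] [ 0.704 -0.     0.09 ] ((0.6208674907684326, -0.05871734768152237), (0.1219976544380188, 0.17484219372272491), 84.47106170654297)
0.17 133 [0.628 0.051 0.172] [0.656 0.09  0.209] ((0.644158661365509, 0.07133591175079346), (0.02856258675456047, 0.034412287175655365), 35.52220153808594)
pipe 297 [ 0.53674408 -0.11950858  0.06006547] [ 0.66906962 -0.02231289  0.07854977] [ 0.6171847  -0.10806902  0.06778077]
```

View pics/crop.png

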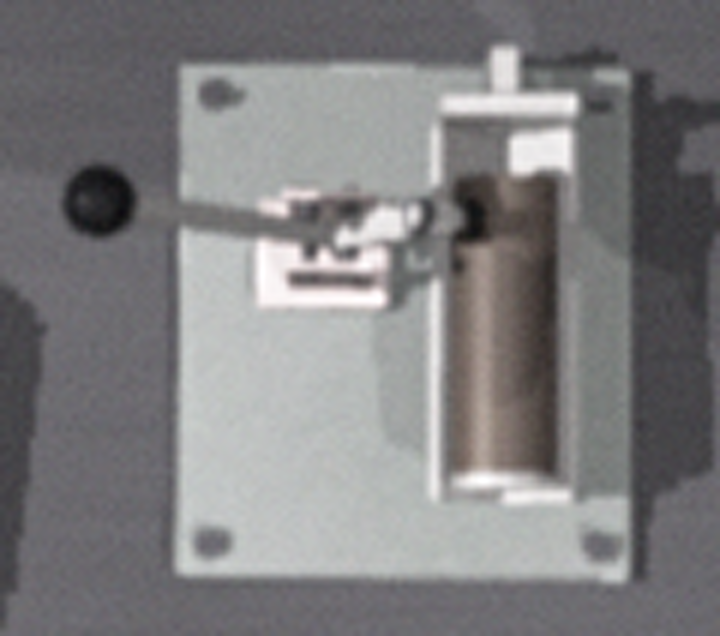

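The crop shows the plate corners at about (180,65), (632,65), (630,580) and (175,577), with the dark pipe in the V, its bright near-end cap edge at (505,480), and the stop at (510,103). The dark pipe is confirmed as the right one.

```bash
cat >> h.py <<'E'
def cast(c,uv,h):
    d=np.linalg.inv(c['mtx'])@[*uv,1]; d=c['R'].T@d; o=-c['R'].T@c['t']; return o+d*(h-o[2])/d[2]
E
python3 - <<'E'
from h import *
from scipy.spatial.transform import Rotation as Ro
c=dict(np.load('pics/top0.npz')); im=c['pixels']; o=np.array([205,150])
lab=cv2.cvtColor(im,cv2.COLOR_RGB2LAB).astype(int); hsv=cv2.cvtColor(im,cv2.COLOR_RGB2HSV)
print('plate',im[225,250],'bench',im[270,350], 'shadow',im[240,305])
px=np.array([[180,65],[632,65],[630,580],[175,577]])/6+o-0.4
W=np.array([cast(c,p,.01) for p in px])[:,:2]
F=np.array([[.12,.15],[.12,-.06],[-.12,-.06],[-.12,.15]])
a=W-W.mean(0);b=F-F.mean(0); th=np.arctan2((b[:,0]*a[:,1]-b[:,1]*a[:,0]).sum(),(a*b).sum())
R=np.array([[np.cos(th),-np.sin(th)],[np.sin(th),np.cos(th)]]); O=W.mean(0)-R@F.mean(0)
print('corners',W.round(4).tolist(),'theta',th,'O',O,'resid mm',((F@R.T+O-W)*1e3).round(1).tolist())
def fx(p): return np.array(R.T@(p[:2]-O))
for n,p,h in [('stop L',(440,103),.08),('stop R',(580,103),.08),('knob',(98,201),.192),('nearTopedge',(505,472),.072),('pipe farL',(455,175),.06),('V L',(437,300),.046),('V R',(575,300),.046)]:
    w=cast(c,np.array(p)/6+o-.4,h); print(n,w.round(4),(fx(w)*1e3).round(1))
# knob from dark blob depth
g=im.max(2); P=cloud(c); m=np.zeros(g.shape,bool); m[172:196,210:232]=1; m&=(P[...,2]>.15)
print('knob cloud',P[m].mean(0),m.sum(),P[m].max(0))
E
```

```text
plate [192 194 195] bench [106 107 109] shadow [105 105 111]
corners [[0.7314, 0.0514], [0.7287, -0.1599], [0.4883, -0.154], [0.4928, 0.0559]] theta -0.019801159441028282 O [ 0.6093975  -0.09666412] resid mm [[0.9, -0.4], [-0.5, 0.9], [-0.0, -0.2], [-0.4, -0.2]]
stop L [ 0.7004 -0.0681  0.08  ] [90.4 30.3]
stop R [ 0.6995 -0.1305  0.08  ] [ 90.8 -32. ]
knob [0.6433 0.0748 0.192 ] [ 30.5 172.1]
nearTopedge [ 0.536  -0.0945  0.072 ] [-73.4   0.7]
pipe farL [ 0.6708 -0.0749  0.06  ] [61. 23.]
V L [ 0.6158 -0.0662  0.046 ] [ 5.8 30.6]
V R [ 0.6149 -0.1288  0.046 ] [  6.1 -32. ]
knob cloud [0.63685792 0.0679912  0.23200835] 142 [0.65619643 0.08982179 1.49383276]
```

The fit is consistent: plate residuals are under 1 mm, the knob comes out at (30.5, 172.1) against an expected (30, 171.7), and the stop matches too. Next I plan the approach to the near end.

```bash
cat >> h.py <<'E'
from scipy.spatial.transform import Rotation as Ro
TH=-0.0198; O=np.array([0.6094,-0.0967])
RF=Ro.from_euler('z',TH).as_matrix()
def plan(f,sgn=1):
    """target TCP in the fixture frame (mm): shift along tool axes, cm, and turn"""
    s=status.get_state(); R=Ro.from_quat(s['tcp_rot']); 
    t=RF@(np.array(f)/1e3)+[*O,0]; ty=RF[:,1]*sgn; tx=np.array([0,0,-1.]); T=Ro.from_matrix(np.stack([tx,ty,np.cross(tx,ty)],1))
    fp=RF.T@(s['ee_pos']-[*O,0])*1e3
    print('t',round(s['time'],2),'fix pos',fp.round(1),'shift cm',(R.inv().apply(t-s['ee_pos'])*100).round(2),'turn',(R.inv()*T).as_rotvec().round(4),'F fix',(RF.T@s['contact_force']).round(1),'q6',s['q'][5].round(2),'w',round(s['gripper_width'],2))
    print('axes fix',(RF.T@R.as_matrix()).round(3).tolist())
E
python3 -c "
from h import *
plan([-115,0,250],1);plan([-115,0,250],-1)"
```

```text
t 0.1 fix pos [-403.6 -451.   252.4] shift cm [  0.31 -31.63 -43.2 ] turn [-2.772e+00 -2.500e-03 -0.000e+00] F fix [-0.2 -0.1 -0.3] q6 -0.21 w 1.0
axes fix [[-0.0, 0.361, -0.932], [0.002, -0.932, -0.361], [-1.0, -0.002, -0.0]]
t 0.1 fix pos [-403.6 -451.   252.4] shift cm [  0.31 -31.63 -43.2 ] turn [ 0.3696 -0.      0.0018] F fix [-0.2 -0.1 -0.3] q6 -0.21 w 1.0
axes fix [[-0.0, 0.361, -0.932], [0.002, -0.932, -0.361], [-1.0, -0.002, -0.0]]
```

step_arm(
  series=[
    [[0,-2.2,-3.1],[0,0,0]],
    [[0,-2.4,-3.3],[0,0,0]],
    [[0,-2.4,-3.3],[0,0,0]],
    [[0,-2.4,-3.3],[0,0,0]],
    [[0,-2.4,-3.3],[0,0,0]],
    [[0,-2.4,-3.3],[0,0,0]],
    [[0,-2.4,-3.3],[0,0,0]],
    [[0,-2.4,-3.3],[0,0,0]],
    [[0,-2.4,-3.3],[0,0,0]],
    [[0,-2.4,-3.3],[0,0,0]],
    [[0,-2.4,-3.3],[0,0,0]],
    [[0,0,0],[0.12,0,0]],
  ],
  fingers=1,
)

```text
time: 1.1
ee_pos: [0.4493, -0.1586, 0.2474]
tcp_rot: [-0.702, -0.081, 0.704, -0.075]
contact_force: [-0.8, -0.1, -0.2]
gripper_width: -0.003
```

step_arm(
  series=[
    [[0,0,0],[0.12,0,0]],
    [[0,0,0],[0.12,0,0]],
    [[0,0,0],[0,0,0]],
  ],
)

```text
time: 1.35
ee_pos: [0.4501, -0.154, 0.2459]
tcp_rot: [-0.705, 0.005, 0.709, 0.013]
contact_force: [0.0, -0.4, 0.8]
gripper_width: -0.0
```

```bash
python3 -c "
from h import *
plan([-115,0,250],-1)"
```

```text
t 1.35 fix pos [-158.1  -60.5  245.9] shift cm [-0.37 -6.08 -4.27] turn [-0.006   0.0057  0.0106] F fix [ 0.  -0.4  0.8] q6 1.01 w -0.0
axes fix [[-0.006, -0.006, -1.0], [0.011, -1.0, 0.006], [-1.0, -0.011, 0.006]]
```

step_arm(
  series=[
    [[0,-2,-1.4],[-0.006,0.006,0.01]],
    [[0,-2,-1.4],[0,0,0]],
    [[0,-2.05,-1.4],[0,0,0]],
    [[3,0,0],[0,0,0]],
    [[3,0,0],[0,0,0]],
    [[3,0,0],[0,0,0]],
    [[3,0,0],[0,0,0]],
    [[2,0,0],[0,0,0]],
    [[0,0,0],[0,0,0]],
  ],
)

```text
time: 2.1
ee_pos: [0.4958, -0.0935, 0.1015]
tcp_rot: [0.709, 0.003, -0.706, 0.004]
contact_force: [-0.2, 1.9, -0.5]
gripper_width: -0.003
```

```bash
python3 -c "
from h import *
plan([-110,0,76],-1)"
```

```text
t 2.1 fix pos [-113.6    1.   101.5] shift cm [ 2.55  0.1  -0.35] turn [ 0.0296 -0.0044 -0.0019] F fix [-0.2  1.9 -0.5] q6 1.13 w -0.0
axes fix [[0.004, 0.03, -1.0], [-0.002, -1.0, -0.03], [-1.0, 0.002, -0.004]]
```

step_arm(
  series=[
    [[1.3,0.1,0],[0.03,0,0]],
    [[1.25,0,0],[0,0,0]],
    [[0,0,0],[0,0,0]],
    [[0,0,-0.4],[0,0,0]],
    [[0,0,-0.4],[0,0,0]],
    [[0,0,0],[0,0,0]],
  ],
)

```text
time: 2.6
ee_pos: [0.5059, -0.0965, 0.0794]
tcp_rot: [0.709, -0.005, -0.705, -0.003]
contact_force: [0.9, 0.4, -0.7]
gripper_width: 0.002
```

```bash
python3 -c "
from h import *
plan([-66,0,76],-1); snap('scene','s1'); c=cv2.imread('pics/s1.png')[150:280,180:350]; cv2.imwrite('pics/s1c.png',cv2.resize(c,None,fx=4.5,fy=4.5,interpolation=2))"
```

```text
t 2.6 fix pos [-103.5   -1.9   79.4] shift cm [ 0.37 -0.16 -3.75] turn [ 0.0075 -0.0064 -0.0028] F fix [ 0.8  0.4 -0.7] q6 1.16 w 0.0
axes fix [[0.006, 0.007, -1.0], [-0.003, -1.0, -0.007], [-1.0, 0.003, -0.006]]
```

View pics/s1c.png

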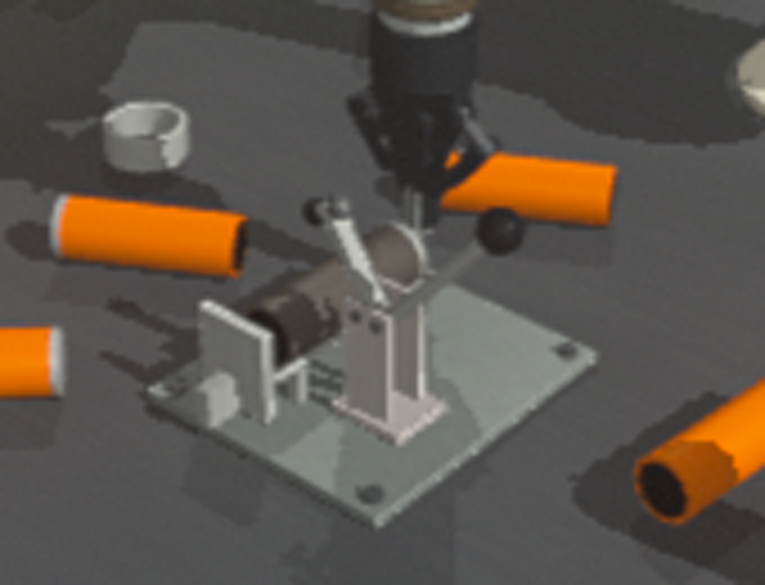

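The fingertips at crop (430,215) stand just behind the near end cap at (405,250). Now I push slowly.

step_arm(
  series=[
    [[0.2,-0.15,-0.3],[0,0,0]],
    [[0.1,0,-0.4],[0,0,0]],
    [[0,0,-0.4],[0,0,0]],
    [[0,0,-0.4],[0,0,0]],
    [[0,0,-0.4],[0,0,0]],
    [[0,0,0],[0,0,0]],
  ],
)

```text
time: 3.15
ee_pos: [0.5277, -0.0956, 0.0786]
tcp_rot: [0.71, -0.005, -0.704, -0.002]
contact_force: [0.2, 0.2, 0.1]
gripper_width: 0.003
```

```bash
python3 -c "
from h import *
plan([-66,0,76],-1)"
```

```text
t 3.15 fix pos [-81.7  -0.5  78.6] shift cm [ 0.27 -0.04 -1.57] turn [ 0.0089 -0.0081 -0.0044] F fix [0.2 0.3 0.1] q6 1.18 w 0.0
axes fix [[0.008, 0.009, -1.0], [-0.004, -1.0, -0.009], [-1.0, 0.004, -0.008]]
```

step_arm(
  series=[
    [[0.2,0,-0.3],[0,0,0]],
    [[0.1,0,-0.3],[0,0,0]],
    [[0,0,-0.3],[0,0,0]],
  ],
)

```text
time: 3.4
ee_pos: [0.5364, -0.0955, 0.0749]
tcp_rot: [0.709, -0.005, -0.705, -0.002]
contact_force: [-2.3, 0.1, 0.8]
gripper_width: -0.0
```

step_arm(
  series=[
    [[0,0,-0.3],[0,0,0]],
    [[0,0,-0.2],[0,0,0]],
  ],
)

```text
time: 3.57
ee_pos: [0.5417, -0.0955, 0.0746]
tcp_rot: [0.709, -0.005, -0.706, -0.002]
contact_force: [-1.9, -0.2, 0.4]
gripper_width: 0.002
```

```bash
python3 -c "
from h import *
plan([-66,0,76],-1); snap('scene','s2'); c=cv2.imread('pics/s2.png')[180:260,210:310]; cv2.imwrite('pics/s2c.png',cv2.resize(c,None,fx=7,fy=7,interpolation=2))"
```

```text
t 3.57 fix pos [-67.7  -0.1  74.6] shift cm [-0.14 -0.01 -0.17] turn [ 0.0092 -0.0044 -0.0036] F fix [-1.9 -0.3  0.4] q6 1.19 w 0.0
axes fix [[0.004, 0.009, -1.0], [-0.004, -1.0, -0.009], [-1.0, 0.004, -0.004]]
```

View pics/s2c.png

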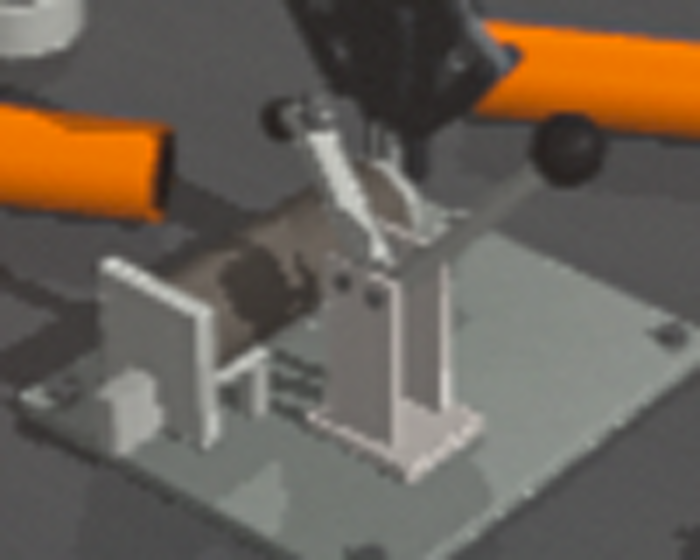

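The pipe is sliding at about 2 N and its far end, at crop (210,345), is close to the stop. I keep pushing in small steps until the force rises.

step_arm(
  series=[
    [[0,0,-0.2],[0,0,0]],
    [[0,0,-0.2],[0,0,0]],
  ],
)

```text
time: 3.78
ee_pos: [0.5438, -0.0953, 0.074]
tcp_rot: [-0.706, 0.005, 0.708, 0.002]
contact_force: [-13.6, -2.1, 5.9]
gripper_width: -0.002
```

step_arm(
  series=[
    [[0,0,-0.2],[0,0,0]],
    [[0,0,-0.2],[0,0,0]],
  ],
)

```text
time: 3.95
ee_pos: [0.5439, -0.0951, 0.0729]
tcp_rot: [-0.702, 0.004, 0.712, 0.003]
contact_force: [-8.2, -1.9, 4.8]
gripper_width: -0.0
```

The pipe has stalled against the stop: the force jumped to 14 N with the TCP at fixture x = -65.6, as expected. I back off along -x and then go up.

step_arm(
  series=[
    [[0,0,0.3],[0,0,0]],
    [[0,0,1],[0,0,0]],
    [[0,0,2],[0,0,0]],
    [[0,0,2],[0,0,0]],
    [[-3,0,0],[0,0,0]],
    [[-4,0,0],[0,0,0]],
    [[-4,0,0],[0,0,0]],
    [[-4,0,0],[0,0,0]],
    [[-3.5,0,0],[0,0,0]],
    [[0,0,0],[0,0,0]],
  ],
)

```text
time: 4.78
ee_pos: [0.4906, -0.093, 0.2645]
tcp_rot: [-0.704, 0.003, 0.71, 0.004]
contact_force: [1.0, -0.5, 0.8]
gripper_width: 0.005
```

```bash
python3 - <<'E'
from h import *
plan([-100,245,270],-1)
snap('scene','s3'); c=snap('top','t3'); P=cloud(c); RFt=RF.T
d=cv2.imread('pics/s3.png')[180:260,210:310]; e=cv2.imread('pics/t3.png')[150:250,205:325]
cv2.imwrite('pics/s3c.png',np.hstack([cv2.resize(d,(400,320),interpolation=2),cv2.resize(e,(384,320),interpolation=2)]))
E
```

```text
t 4.78 fix pos [-118.8    1.4  264.5] shift cm [ -0.55 -24.34  -2.12] turn [0.0098 0.0076 0.0004] F fix [ 1.  -0.4  0.8] q6 1.15 w 0.01
axes fix [[-0.008, 0.01, -1.0], [0.0, -1.0, -0.01], [-1.0, -0.0, 0.008]]
```

View pics/s3c.png

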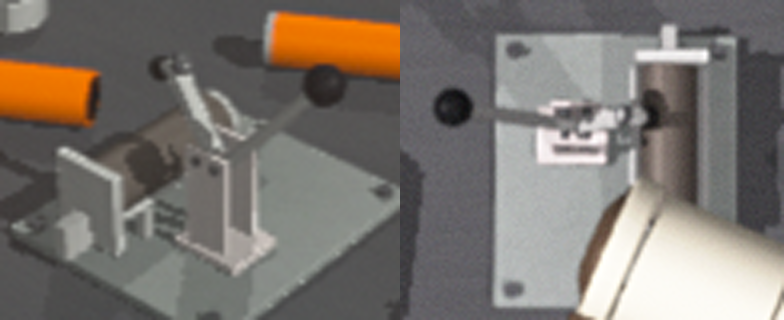

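Both crops show the pipe meeting the stop with no gap (right crop, (670,62)) and the clamp still open. I move to the knob's +y side.

step_arm(
  series=[
    [[0,-2.5,0],[0.01,0.008,0]],
    [[0,-3.5,0],[0,0,0]],
    [[0,-3.5,0],[0,0,0]],
    [[0,-3.5,0],[0,0,0]],
    [[0,-3.5,0],[0,0,0]],
    [[0,-3.5,0],[0,0,0]],
    [[0,-3.5,0],[0,0,0]],
    [[0,-1,-2],[0,0,0]],
    [[0,0,-3.5],[0,0,0]],
    [[0,0,-3.5],[0,0,0]],
    [[0,0,-3.5],[0,0,0]],
    [[0,0,0],[0,0,0]],
  ],
)

```text
time: 5.88
ee_pos: [0.6118, 0.164, 0.2274]
tcp_rot: [-0.692, 0.005, 0.722, 0.01]
contact_force: [-0.6, -0.8, -0.1]
gripper_width: -0.0
```

```bash
python3 -c "
from h import *
plan([30,235,207],-1)"
```

```text
t 5.88 fix pos [ -2.8 260.7 227.4] shift cm [ 1.88  2.58 -3.36] turn [-0.0011  0.0418  0.0068] F fix [-0.6 -0.8 -0.1] q6 1.66 w -0.0
axes fix [[-0.042, -0.001, -0.999], [0.007, -1.0, 0.001], [-0.999, -0.007, 0.042]]
```

step_arm(
  series=[
    [[0.6,0.7,-1.7],[0,0.04,0.007]],
    [[0.6,0.8,-1.7],[0,0,0]],
    [[0.7,0.8,0],[0,0,0]],
    [[0,0,0],[0,0,0]],
  ],
)

```text
time: 6.22
ee_pos: [0.6433, 0.1402, 0.1942]
tcp_rot: [-0.701, 0.007, 0.713, 0.007]
contact_force: [-1.1, 0.0, -0.1]
gripper_width: -0.004
```

```bash
python3 -c "
from h import *
plan([30,200,207],-1)"
```

```text
t 6.22 fix pos [ 29.2 237.5 194.2] shift cm [-1.28  3.75 -0.06] turn [-0.0001  0.0162 -0.0004] F fix [-1.1 -0.  -0.1] q6 1.62 w -0.0
axes fix [[-0.016, -0.0, -1.0], [-0.0, -1.0, 0.0], [-1.0, 0.0, 0.016]]
```

step_arm(
  series=[
    [[-0.7,0.7,0],[0,0.016,0]],
    [[-0.6,0.8,0],[0,0,0]],
    [[0,0.8,0],[0,0,0]],
    [[0,0.7,0],[0,0,0]],
    [[0,0.7,0],[0,0,0]],
    [[0,0.7,0],[0,0,0]],
  ],
)

```text
time: 6.72
ee_pos: [0.6389, 0.0967, 0.2098]
tcp_rot: [-0.707, 0.004, 0.707, 0.009]
contact_force: [-6.5, 17.9, 16.6]
gripper_width: -0.004
```

```bash
python3 -c "
from h import *
plan([30,140,207],-1)"
```

```text
t 6.72 fix pos [ 25.7 193.9 209.8] shift cm [ 0.25  5.39 -0.43] turn [0.0016 0.0003 0.0068] F fix [-6.9 17.8 16.6] q6 1.55 w -0.0
axes fix [[-0.0, 0.002, -1.0], [0.007, -1.0, -0.002], [-1.0, -0.007, 0.0]]
```

The force is 25 N with an upward part, which is not the plain push I expected. I look before going on.

```bash
python3 -c "
from h import *
plan([30,140,207],-1); snap('scene','s4'); c=cv2.imread('pics/s4.png')[120:260,210:350]; cv2.imwrite('pics/s4c.png',cv2.resize(c,None,fx=4.2,fy=4.2,interpolation=2)); plan([30,140,207],-1)"
```

```text
t 6.72 fix pos [ 25.7 193.9 209.8] shift cm [ 0.25  5.39 -0.43] turn [0.0016 0.0003 0.0068] F fix [-6.9 17.8 16.6] q6 1.55 w -0.0
axes fix [[-0.0, 0.002, -1.0], [0.007, -1.0, -0.002], [-1.0, -0.007, 0.0]]
t 6.77 fix pos [ 25.7 193.4 211. ] shift cm [ 0.36  5.34 -0.42] turn [ 0.0013 -0.      0.0069] F fix [-5.5  8.7  9.3] q6 1.55 w 0.0
axes fix [[0.0, 0.001, -1.0], [0.007, -1.0, -0.001], [-1.0, -0.007, -0.0]]
```

View pics/s4c.png

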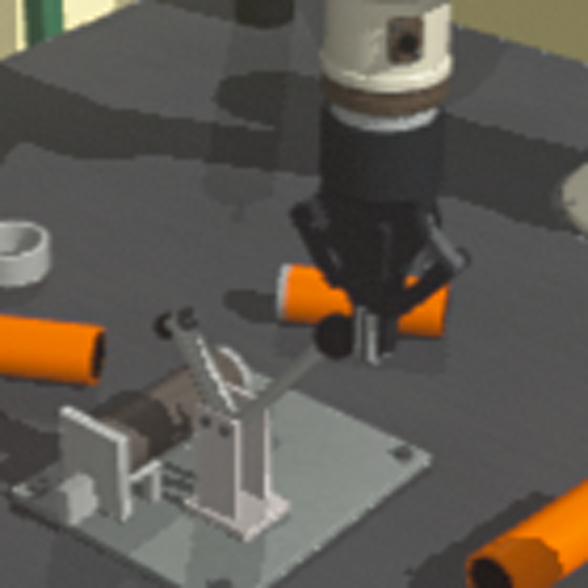

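The finger is on the knob. The upward force fits friction as the knob climbs its arc past a finger moving level. I back off a little, then push along the arc, moving up and in together.

step_arm(
  series=[
    [[0,-0.8,0],[0,0,0]],
    [[0.5,-0.2,-0.4],[0,0,0]],
    [[0,0,0],[0,0,0]],
  ],
)

```text
time: 7.02
ee_pos: [0.6442, 0.1058, 0.209]
tcp_rot: [0.709, -0.004, -0.705, -0.009]
contact_force: [-0.3, -0.5, -0.8]
gripper_width: 0.0
```

```bash
python3 -c "
from h import *
plan([30,200,205],-1)"
```

```text
t 7.02 fix pos [ 30.8 203.2 209. ] shift cm [0.39 0.32 0.08] turn [ 0.0007 -0.005   0.0078] F fix [-0.3 -0.5 -0.8] q6 1.56 w 0.0
axes fix [[0.005, 0.001, -1.0], [0.008, -1.0, -0.001], [-1.0, -0.008, -0.005]]
```

step_arm(
  series=[
    [[0.6,0,0],[0,0,0]],
    [[0,0.2,0],[0,0,0]],
    [[-0.2,0.4,0],[0,0,0]],
    [[-0.3,0.4,0],[0,0,0]],
    [[-0.35,0.45,0],[0,0,0]],
    [[-0.35,0.45,0],[0,0,0]],
  ],
)

```text
time: 7.52
ee_pos: [0.6439, 0.0893, 0.2133]
tcp_rot: [0.709, -0.0, -0.705, -0.011]
contact_force: [2.4, 4.1, -0.8]
gripper_width: 0.001
```

```bash
python3 -c "
from h import *
plan([30,140,225],-1)"
```

```text
t 7.52 fix pos [ 30.8 186.6 213.3] shift cm [-1.25  4.64  0.09] turn [ 0.0029 -0.0043  0.0156] F fix [ 2.3  4.2 -0.8] q6 1.53 w 0.0
axes fix [[0.004, 0.003, -1.0], [0.016, -1.0, -0.003], [-1.0, -0.016, -0.004]]
```

The force is now about 4 N, square to the handle. I continue along the arc.

step_arm(
  series=[
    [[-0.3,0.45,0],[0,0,0.01]],
    [[-0.3,0.45,0],[0,0,0]],
    [[-0.3,0.5,0],[0,0,0]],
    [[-0.25,0.5,0],[0,0,0]],
    [[-0.25,0.5,0],[0,0,0]],
  ],
)

```text
time: 7.93
ee_pos: [0.6433, 0.0645, 0.2287]
tcp_rot: [0.709, -0.003, -0.705, -0.009]
contact_force: [0.3, 3.4, 1.0]
gripper_width: 0.0
```

```bash
python3 -c "
from h import *
plan([30,140,230],-1)"
```

```text
t 7.93 fix pos [ 30.7 161.9 228.7] shift cm [-0.15  2.19  0.08] turn [ 0.0035 -0.0047  0.008 ] F fix [0.2 3.4 1. ] q6 1.5 w 0.0
axes fix [[0.005, 0.004, -1.0], [0.008, -1.0, -0.003], [-1.0, -0.008, -0.005]]
```

step_arm(
  series=[
    [[0,0.5,0],[0,0,0]],
    [[0,0.5,0],[0,0,0]],
    [[0,0.5,0],[0,0,0]],
    [[0,0.5,0],[0,0,0]],
  ],
)

```text
time: 8.27
ee_pos: [0.6443, 0.0408, 0.2334]
tcp_rot: [0.711, -0.004, -0.704, -0.008]
contact_force: [0.2, -0.2, -0.3]
gripper_width: 0.001
```

```bash
python3 -c "
from h import *
plan([30,130,230],-1)"
```

```text
t 8.27 fix pos [ 32.1 138.2 233.4] shift cm [0.34 0.82 0.22] turn [ 0.0029 -0.01    0.005 ] F fix [ 0.2 -0.2 -0.3] q6 1.46 w 0.0
axes fix [[0.01, 0.003, -1.0], [0.005, -1.0, -0.003], [-1.0, -0.005, -0.01]]
```

The force has dropped to zero, so the handle has snapped away from the finger. I retreat to +y and up, then check.

step_arm(
  series=[
    [[0,-1.5,0],[0,0,0]],
    [[0,-3,0],[0,0,0]],
    [[0,-3,0],[0,0,0]],
    [[-1.5,-3,0],[0,0,0]],
    [[-3,0,0],[0,0,0]],
    [[-2,0,0],[0,0,0]],
    [[0,0,0],[0,0,0]],
    [[0,0,0],[0,0,0]],
  ],
)

```text
time: 8.93
ee_pos: [0.6432, 0.1447, 0.2928]
tcp_rot: [-0.706, 0.011, 0.708, 0.006]
contact_force: [-0.1, -0.9, -0.7]
gripper_width: 0.001
```

```bash
python3 - <<'E'
from h import *
plan([30,260,300],-1)
snap('scene','s5'); c=snap('top','t5'); im=c['pixels']
d=cv2.imread('pics/s5.png')[160:270,200:320]; e=cv2.imread('pics/t5.png')[150:250,205:325]
cv2.imwrite('pics/s5c.png',np.hstack([cv2.resize(d,(436,400),interpolation=2),cv2.resize(e,(364,400),interpolation=2)]))
P=cloud(c); Q=(P-[*O,0])@RF*1e3
m=(Q[...,2]>195)&(Q[...,2]<245)&(abs(Q[...,0]-30)<25)&(Q[...,1]>40)&(Q[...,1]<140)
print('high pts',m.sum(),Q[m].mean(0) if m.any() else '', Q[m].max(0) if m.any() else '')
c0=dict(np.load('pics/top0.npz')); dif=(cv2.absdiff(c0['pixels'],im).max(2)>70); 
for n,(u,v) in {'collar':(401,246),'hammer':(127,260),'can':(110,210)}.items(): print(n,dif[v-15:v+15,u-15:u+15].sum())
E
```

```text
t 8.93 fix pos [ 29.  242.  292.8] shift cm [-0.73 -1.8  -0.09] turn [-0.0042  0.0033 -0.006 ] F fix [-0.1 -0.9 -0.7] q6 1.64 w 0.0
axes fix [[-0.003, -0.004, -1.0], [-0.006, -1.0, 0.004], [-1.0, 0.006, 0.003]]
high pts 123 [ 28.92174487  88.93451039 229.54046227] [ 44.46959046 102.29622694 238.83129778]
collar 0
hammer 321
can 9
```

View pics/s5c.png

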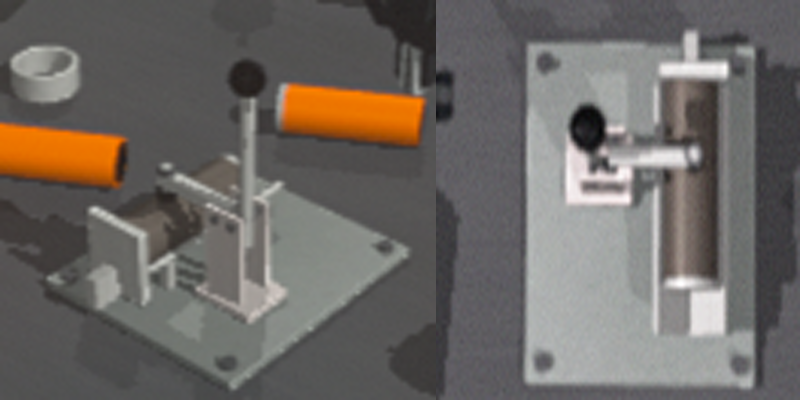

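The handle is upright with its knob at fixture (29, 89), the arm is level on the pipe, and the pipe touches the stop. I check the hammer difference, which is probably the arm's shadow, by centroid and then hand in.

```bash
python3 - <<'E'
from h import *
for f in ['top0','top_','scene0','s5']:
    if f=='top_': f='t5'
    c=dict(np.load(f'pics/{f}.npz'));h=cv2.cvtColor(c['pixels'],cv2.COLOR_RGB2HSV)
    m=(h[...,0]>8)&(h[...,0]<24)&(h[...,1]>70)&(h[...,1]<200)
    r=m[205:310,115:140] if 't' in f[:1] else m[225:265,400:430]
    ys,xs=np.nonzero(r); print(f,len(xs),xs.mean().round(2),ys.mean().round(2))
s=status.get_state(); print(s['contact_force'].round(2),abs(s['qd']).max())
order.finish_job()
E
```

```text
top0 816 14.18 57.16
t5 516 12.91 65.11
scene0 203 13.28 21.74
s5 201 13.24 21.82
[ 0.24 -0.8   0.57] 0.01548297914719131
the job is handed in; nothing more can be done
```

The pipe is home against the end stop and the clamp is locked on it. I handed the job in at about 9 s, and it reported no verdict.

- **Pipe:** I pushed its near end with shut fingertips at about 2 N of sliding force. It then stalled at about 14 N with the fingertips where the pipe's length puts them, and pictures showed no gap at the stop.
- **Clamp:** My first push on the knob went level and jammed by friction, with a peak of about 25 N. I backed off and pushed along the knob's arc at about 4 N until the force dropped to zero as it snapped over.
- **Last checks:** The knob's centre is at about (29, 89) mm in the fixture's frame, against (30, 88) locked. The arm is level with its pad on the pipe, the gripper is clear, and the measured force is only the sensor's noise. I could not measure the pad's force; the lock and the pictures are the only evidence for it.
- **Bystanders:** The collar and can look unchanged. The top view disagreed on the hammer: its colour mask lost about a third of its pixels and its centre moved by 8 rows. I put this down to the arm covering or shading it, because in the scene view the hammer stayed within 0.1 pixel and the arm never went near it.

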